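# Rebalance a swing-out centrifuge rotor

### The arm

A 7-joint arm with a two-finger parallel gripper is mounted at the origin on a cart in front of the work surface, level with it; the furniture and walls round the work are solid. World frame = base frame: x ahead of the robot, y to its left, z up, the work surface at z = 0. Lengths are in m, angles in rad, forces in N, time in s.
With the tool pointing down it reaches from about 0.35 to 0.9 m from the base axis. Payload 8.1 kg.
Tool frame: the origin (TCP) lies on the centre line of the jaws, within the pads' length; the fingertips stand arm.tips_ahead ahead of it and the grasp point (between the pads) lies 8 mm behind it (arm.tips_ahead is the distance from the TCP to the fingertips, in m); z points along the fingers, y is the direction in which the jaws open and shut (so a half turn about z gives the same grasp; the last joint's range is limited). The gripper opens to 92 mm and grips with 3 to 60 N. Pads are 19 mm wide; open, the fingers measure 130 mm over their backs; the gripper's body (75 mm by 190 mm) begins 47 mm behind the grasp point.
Start: joints at [1.005, 0.434, 0.025, 1.573, -0.012, 1.134, -0.075], TCP at [0.279, -0.559, 0.238] pointing down, gripper open.
Joint ranges: [-2.62, 2.62], [-0.44, 2.09], [-1.27, 1.32], [0.08, 2.57], [-1.32, 4.46], [0.12, 2], [-2.74, 2.74]. Speed limits (rad/s): [2.22, 2.22, 3.01, 3.01, 3.14, 3.14, 3.14].

### API

Orientations are given as a rotation vector (axis times angle).
In Python, from cell import arm gives the robot as it stands. The module is installed in compiled form; this text tells all that it offers.
- The arm moves only by the tool jog_arm, never from a script. Its argument "moves" is a list of rows, each an object with "twist": the turn, a rotation vector about the tool's x, y, z in units of 10 degrees (1.0 is 10 degrees), a list of three; "xyz": the shift along the tool's x, y, z in units of 60 mm (1.0 is 60 mm), a list of three; "grip": the closure, from -1 (fully open) to 1 (shut). A call has 1 to 5 rows; each row is the pose to reach, as a shift and turn from the pose commanded when the call began, along the tool's axes at that moment; what a row does not reach only later rows make up. A row lasts 1/8 s, in which the tool goes at most 62.5 mm and 10.7 degrees, less where a joint would pass 70% of its speed; a pose out of reach is approached as far as the arm can. A call with a gripper value outside its range is refused whole. The fingers move at their own pace and stop on an object; "force" is the grip in N (left out, the last holds). Time passes only in rows, so rows that repeat a pose let the fingers close. It gives the time, the measured TCP pose, the force and the opening at its end, in the units of the state.
- arm.observe(): the state, without advancing time (a new reading comes with each control period).
- arm.get_image(name): name is "scene" or "top"; returns the picture (400x640x3 uint8, blue, green, red); there is no depth.
- arm.camera_params(name): a dict with "mtx" (3x3 intrinsics, pixels), "T" (4x4, takes a point from camera to world coordinates). Camera axes: x right, y down, z forward; pixel columns grow to the right and rows downward; lengths in m; the calibration is good to about 2 mm. A picture is of the moment at which its call begins. camera_params takes no time and is no camera call.
- arm.sign_off(): hands the job in, once; it reports no verdict.
The state is a dict: "clock": time; "joints": joint angles; "dq": joint speeds; "joint_efforts": joint torques, N m; "position": TCP position; "ee_rot": TCP orientation; "force": force on the tool from outside, world axes, zero at the start; "ft_torque": the same for the moment, N m; "width": opening from 0.0 (shut) to 1.0 (fully open).
Only numpy, scipy, OpenCV 4.12 (cv2) and the standard library are available. Lean on these libraries where they do the work, as an engineer would, in place of code of your own. Each camera call takes 0.05 s, during which the arm holds its last target. There are 200 camera calls.

### The job

The centrifuge rotor on its stand is loaded out of balance: rearrange its six tubes so that every tube hangs in the bucket directly opposite its twin (tall opposite tall, short opposite short, slim opposite slim), each upright and fully down in its bucket. The empty tube block is there for parking a tube on the way; leave the glass beaker standing where it is.

Things in the scene. Friction and masses are not known exactly. Their poses are not given: they have to be found in the camera images.
- rotor: metal swing-out rotor on a stand, 225 mm across, fixed. Origin on its axis at worktop height, z up. Six open buckets on an 88 mm radius, bucket k (0-5) at k x 60 deg counter-clockwise from its x axis; 0-3, 1-4, 2-5 are opposite. Bucket floor 30 mm, rim 86 mm above worktop, bore 36 mm, mouth flared to 46. Hub nut 96 mm high. One tube in each bucket at the start, none opposite its twin
- tall_1_mid (a point): tall tube, loose, 65 g: centre, half-way up its 118 mm height; z up along it. Whitish body 28 mm in diameter, lowest 16 mm tapering to an 18 mm flat foot (which rests on the bucket floor); white ribbed round cap at the top, 35 mm in diameter, 17 mm high: take it by the cap. Twins are interchangeable
- tall_2_mid (a point): the other tall tube, same as tall_1
- short_1_mid (a point): short tube, loose, 55 g: centre, half-way up its 90 mm height; z up. Same body and foot as the tall tube; six-sided metal cap at the top, about 32 mm across (collides as a 31 mm round), 19 mm high: take it by the cap
- short_2_mid (a point): the other short tube, same as short_1
- slim_1_mid (a point): slim tube in a grey sleeve, one loose piece, 50 g: centre, half-way up its 118 mm height; z up. Sleeve 28 mm in diameter, 68 mm high, foot as on the tall tube; out of it rises a 17 mm tube with a white ribbed cap at the top, 22 mm in diameter, 16 mm high: take it by the cap
- slim_2_mid (a point): the other slim tube in its sleeve, same as slim_1
- rack: white tube block, 172 x 64 x 50 mm, fixed, empty at the start. Origin at the centre of its underside, long side along its x axis. Three round holes at x = -56, 0, +56 mm on its centre line, bore 36 mm, chamfered mouth, floor of the holes 8 mm above the worktop; any tube fits upright in any hole
- beaker_mid (a point): glass beaker, clear, 74 x 77 x 95 mm, empty, loose, standing towards the back of the worktop between rotor and tube block; point half-way up its axis. To be left alone

How it is judged:
By the outcome, as a careful person would: the job done as asked, in the order asked, and still so for the second after the job is handed in, with the robot touching nothing.
It also fails if it takes over 115 s, if anything falls off the work surface, if the arm or the gripper's body presses on something with over 40 N, if the wrist force passes 120 N, or if a joint passes its speed limit or range.

## Working session

There is one attempt and no reset: what is moved stays moved. The work goes in short steps, Python scripts to look and compute and a tool call to move; the robot and the scene stay as the last step left them, time stands still between calls to the robot, and variables do not carry over. Pictures are saved under pics/ and viewed, about 12 in all and at most 16, crops included, and the job is handed in when it is done.

Besides the shell and the picture viewer there is one more tool, called after ">>>" by a JSON object that holds its "api" and its "payload", one argument or row to a line. jog_arm: Moves the arm, as the interface text tells. Its arguments: {"type":"object","properties":{"moves":{"type":"array","items":{"type":"object","properties":{"twist":{"type":"array","items":{"type":"number"}},"xyz":{"type":"array","items":{"type":"number"}},"grip":{"type":"number"}}}},"force":{"type":"number"}},"required":["moves"]}

```bash
mkdir -p pics; python3 - <<'E'
from cell import arm
import cv2
print(arm.observe()); print(getattr(arm,'tips_ahead',None))
for n in("scene","top"):
    cv2.imwrite(f"pics/{n}0.png",arm.get_image(n)); p=arm.camera_params(n); print(n,p["mtx"].round(1).tolist(),p["T"].round(4).tolist())
E
```

```text
{'clock': 0.0, 'joints': array([ 1.00543216,  0.43519081,  0.02494983,  1.57409991, -0.0115632 ,
        1.13396457, -0.07512082]), 'dq': array([-3.48970859e-04, -2.26154046e-03,  1.05989096e-03, -7.07681617e-05,
       -5.19418881e-04,  1.57105604e-04, -5.64816122e-04]), 'joint_efforts': array([ 1.53402566e-04, -6.67867827e+01,  9.84875411e-01, -3.14457607e+01,
       -6.07028184e-02,  4.32703074e-02,  1.70242606e-04]), 'position': array([ 0.27875054, -0.5588547 ,  0.23696358]), 'ee_rot': array([-3.05649533e+00, -7.20028253e-01,  7.90256940e-04]), 'force': array([-0.3561261 , -0.18364385,  0.35547961]), 'ft_torque': array([ 0.01915325, -0.04051701, -0.01243825]), 'width': 1.0031431458023905}
0.011
scene [[397.7, 0.0, 320.7], [0.0, 397.7, 200.7], [0.0, 0.0, 1.0]] [[-0.4264, -0.4363, 0.7923, -0.2122], [-0.9045, 0.203, -0.375, 0.3927], [0.0028, -0.8766, -0.4812, 0.5364], [0.0, 0.0, 0.0, 1.0]]
top [[456.6, 0.0, 314.7], [0.0, 456.6, 189.4], [0.0, 0.0, 1.0]] [[0.0216, -0.9976, 0.0656, 0.4762], [-0.9995, -0.0231, -0.0214, 0.0317], [0.0229, -0.0651, -0.9976, 1.4603], [0.0, 0.0, 0.0, 1.0]]
```

View pics/top0.png

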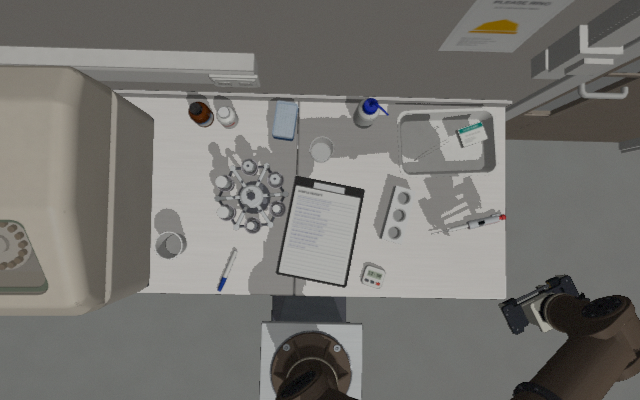

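View pics/scene0.png

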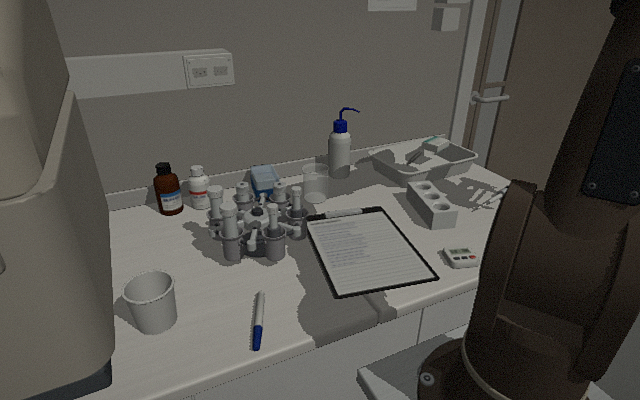

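The top view shows the rotor near (252,195), the block near (398,213) and the glass beaker near (320,150). In the scene view the rotor is near (258,222). Next I'll zoom in on the rotor and the block.

```bash
python3 - <<'E'
import cv2, numpy as np
t=cv2.imread("pics/top0.png"); s=cv2.imread("pics/scene0.png")
z=lambda im,x,y,w,h,f:cv2.resize(im[y:y+h,x:x+w],None,fx=f,fy=f,interpolation=cv2.INTER_CUBIC)
cv2.imwrite("pics/zt.png",np.clip(z(t,200,145,100,100,6)*1.3,0,255))
cv2.imwrite("pics/zs.png",np.clip(z(s,190,170,133,100,6)*1.5,0,255))
cv2.imwrite("pics/zr.png",np.clip(z(t,360,170,80,80,6)*1.0,0,255))
E
```

```text
[ WARN:0@0.178] global loadsave.cpp:1063 imwrite_ Unsupported depth image for selected encoder is fallbacked to CV_8U.
```

View pics/zt.png

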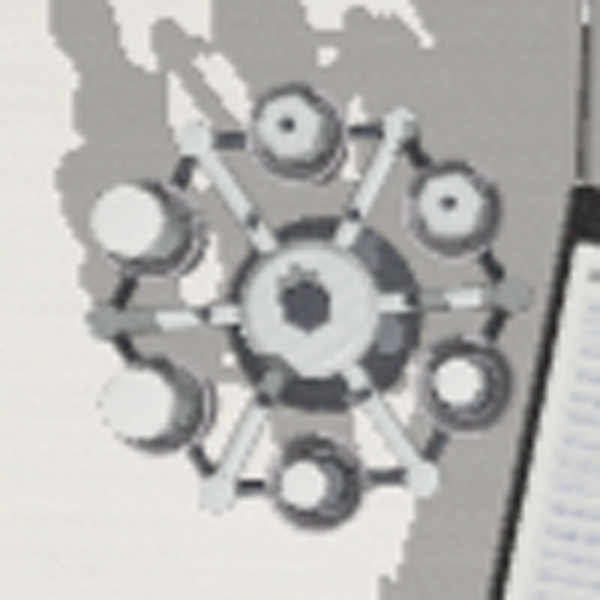

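View pics/zs.png

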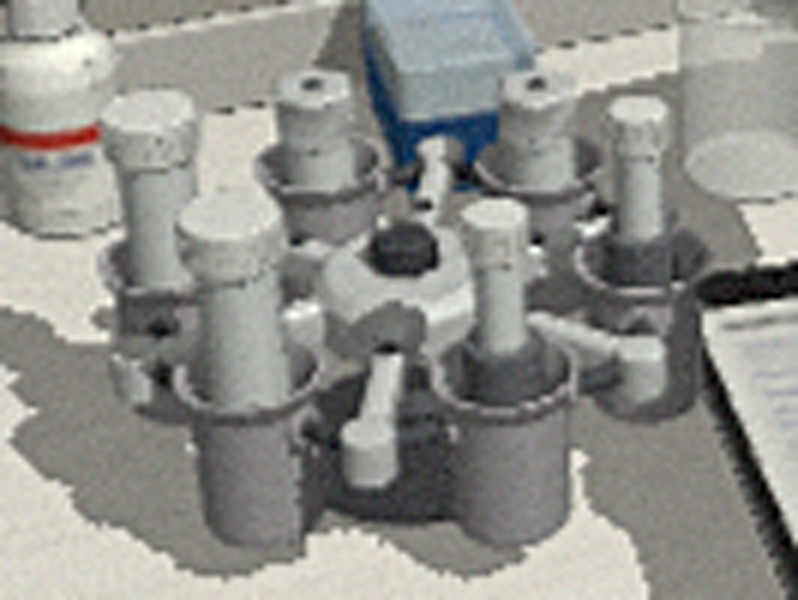

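View pics/zr.png

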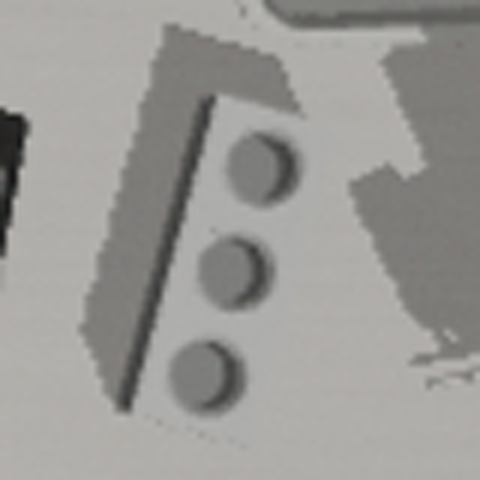

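The rotor, clockwise from the top of the top image, holds A short, B short, C slim, D slim, E tall and F tall. The plan is four moves: B→rack, F→B, D→F, rack→D.

```bash
cat > h.py <<'E'
import numpy as np
from cell import arm
from scipy.spatial.transform import Rotation as R
def P(cam,u,v,z):
    p=arm.camera_params(cam);K=p["mtx"];T=p["T"]
    d=T[:3,:3]@np.linalg.solve(K,[u,v,1.]);o=T[:3,3]
    return (o+d*(z-o[2])/d[2])[:2]
def crop(u,v,x0,y0,f=6): return x0+(u+.5)/f-.5,y0+(v+.5)/f-.5
def go(xyz,yaw=None):
    s=arm.observe();r=R.from_rotvec(s["ee_rot"]);d=r.inv().apply(np.array(xyz)-s["position"])/.06
    return d.round(2)
E
python3 - <<'E'
from h import *
from scipy.optimize import least_squares
t={k:P("top",*crop(u,v,200,145),z) for k,u,v,z in [("A",290,125,.12),("B",450,203,.12),("C",462,380,.148),("D",305,482,.148),("E",138,405,.148),("F",130,220,.148),("hub",305,303,.096)]}
s={k:P("scene",*crop(u,v,190,170),z) for k,u,v,z in [("A",313,84,.12),("B",538,85,.12),("C",640,107,.148),("D",496,212,.148),("E",230,207,.148),("F",150,105,.148),("hub",406,235,.096)]}
for k in t: print(k,t[k].round(4),s[k].round(4))
for q in(t,s):
    X=np.array([q[k] for k in "ABCDEF"])
    f=lambda p:(np.array([[p[0]+.088*np.cos(p[2]-i*np.pi/3),p[1]+.088*np.sin(p[2]-i*np.pi/3)] for i in range(6)])-X).ravel()
    r=least_squares(f,[.46,.16,0.3]);print(r.x.round(4),np.rad2deg(r.x[2]),(r.fun.reshape(-1,2)*1000).round(1).tolist())
H=[P("top",*crop(u,v,360,170),.05) for u,v in[(265,170),(236,273),(208,377)]];print(np.round(H,4),np.linalg.norm(H[0]-H[2]))
st=arm.observe();print(R.from_rotvec(st["ee_rot"]).as_matrix().round(3))
E
```

```text
A [0.6304 0.2011] [0.6279 0.2012]
B [0.5938 0.1217] [0.5898 0.1214]
C [0.5066 0.1118] [0.5036 0.1125]
D [0.4565 0.1851] [0.4523 0.1849]
E [0.4913 0.2655] [0.4928 0.2639]
F [0.5796 0.2724] [0.5794 0.2719]
hub [0.5444 0.1939] [0.5388 0.1929]
[0.543  0.1929 0.0948] 5.4331492664503545 [[0.3, 0.2], [0.2, -0.5], [-0.2, 1.1], [-1.0, -0.5], [0.7, -0.9], [0.0, 0.6]]
[0.5409 0.1926 0.0823] 4.71499017054221 [[0.8, -1.4], [1.3, -1.1], [-0.2, 0.6], [1.0, 0.5], [-2.0, 1.1], [-0.9, 0.3]]
[[ 0.5487 -0.2757]
 [ 0.4951 -0.2611]
 [ 0.4413 -0.2471]] 0.11108450525923462
[[ 0.895  0.446 -0.001]
 [ 0.446 -0.895  0.001]
 [-0.    -0.001 -1.   ]]
```

Both cameras agree on the rotor: centre (0.5425, 0.193), angle about 5°, residuals around 1 mm. The rack's middle hole is at (0.495, −0.261). I'll move towards bucket B.

>>> {"api": "jog_arm", "payload": {
  "moves": [
    {"xyz": [1, -0.8, 0], "grip": -0.15},
    {"xyz": [2, -1.6, 0], "grip": -0.15},
    {"xyz": [3, -2.4, 0], "grip": -0.15},
    {"xyz": [4, -3.2, -0.1], "grip": -0.15},
    {"xyz": [4, -3.2, -0.1], "grip": -0.15}
  ],
  "force": 15
}}

```text
invalid input at $.moves[0]: expected keys twist, xyz, grip
```

>>> {"api": "jog_arm", "payload": {
  "moves": [
    {"xyz": [0.8, -0.64, 0], "grip": -0.15},
    {"xyz": [1.6, -1.28, 0], "grip": -0.15},
    {"xyz": [2.4, -1.9, 0], "grip": -0.15},
    {"xyz": [3.2, -2.56, 0], "grip": -0.15},
    {"xyz": [4, -3.2, 0], "grip": -0.15}
  ]
}}

```text
invalid input at $.moves[0]: expected keys twist, xyz, grip
```

```bash
python3 - <<'E'
from h import *
s=arm.observe();print(s["position"],s["ee_rot"],s["width"],s["joints"].round(2),go([.594,.1215,.2]))
E
```

```text
[ 0.2787848  -0.55888971  0.23701892] [-3.05658327e+00 -7.20044478e-01  7.16735747e-04] 0.9989235663731535 [ 1.01  0.44  0.02  1.57 -0.01  1.13 -0.08] [ 9.76 -7.8   0.63]
```

>>> {"api": "jog_arm", "payload": {
  "moves": [
    {"twist": [0, 0, 0], "xyz": [4, -3.2, -0.1], "grip": -0.15},
    {"twist": [0, 0, 0], "xyz": [4, -3.2, -0.1], "grip": -0.15},
    {"twist": [0, 0, 0], "xyz": [4, -3.2, -0.1], "grip": -0.15},
    {"twist": [0, 0, 0], "xyz": [4, -3.2, -0.1], "grip": -0.15},
    {"twist": [0, 0, 0], "xyz": [4, -3.2, -0.1], "grip": -0.15}
  ],
  "force": 15
}}

```text
clock: 0.72
position: [0.4086, -0.2781, 0.2437]
ee_rot: [-3.058, -0.721, 0.0]
force: [0.8, -0.1, 0.9]
width: 0.58
```

>>> {"api": "jog_arm", "payload": {
  "moves": [
    {"twist": [0, 0, 0], "xyz": [4, -3.2, 0], "grip": -0.15},
    {"twist": [0, 0, 0], "xyz": [4, -3.2, 0], "grip": -0.15},
    {"twist": [0, 0, 0], "xyz": [4, -3.2, 0], "grip": -0.15},
    {"twist": [0, 0, 0], "xyz": [4, -3.2, 0], "grip": -0.15},
    {"twist": [0, 0, 0], "xyz": [4, -3.2, 0], "grip": -0.15}
  ]
}}

```text
clock: 1.35
position: [0.5376, 0.0007, 0.2436]
ee_rot: [-3.058, -0.721, 0.0]
force: [0.6, -0.6, -0.4]
width: 0.575
```

```bash
python3 - <<'E'
from h import *
s=arm.observe();print(s["clock"],s["position"],s["ee_rot"],s["width"],s["joints"].round(2),go([.594,.1215,.2]))
E
```

```text
1.35 [0.53757567 0.0007139  0.24357958] [-3.05771863e+00 -7.20947180e-01  2.44765352e-04] 0.5747470906311085 [ 0.11  0.31 -0.28  1.76  0.09  1.09 -1.3 ] [ 1.74 -1.38  0.73]
```

>>> {"api": "jog_arm", "payload": {
  "moves": [
    {"twist": [0, 0, 0], "xyz": [1.74, -1.38, 0.5], "grip": -0.15},
    {"twist": [0, 0, 0], "xyz": [1.74, -1.38, 0.73], "grip": -0.15},
    {"twist": [0, 0, 0], "xyz": [1.74, -1.38, 0.73], "grip": -0.15},
    {"twist": [0, 0, 0], "xyz": [1.74, -1.38, 0.73], "grip": -0.15}
  ]
}}

```text
clock: 1.85
position: [0.5931, 0.1199, 0.1989]
ee_rot: [-3.057, -0.723, 0.003]
force: [0.4, -1.0, -0.1]
width: 0.576
```

```bash
python3 - <<'E'
from h import *
import cv2
s=arm.observe();print(s["clock"],s["position"],s["width"],go([.594,.1215,.104]))
im=arm.get_image("scene")
cv2.imwrite("pics/a.png",cv2.resize(im[110:270,180:380],None,fx=4,fy=4)[:600])
E
```

```text
1.85 [0.59306548 0.11986867 0.19891921] 0.575973787432622 [ 0.03 -0.02  1.58]
```

View pics/a.png

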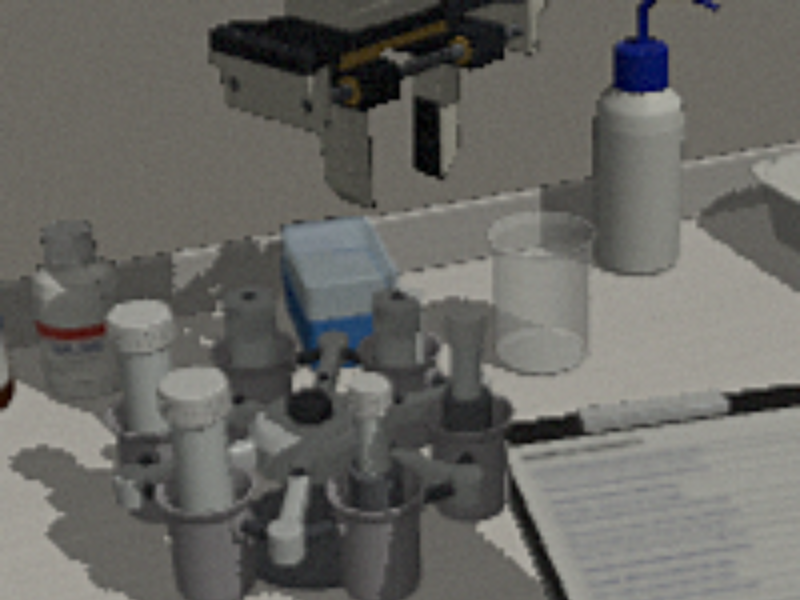

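The open jaws are directly above bucket B's short tube (cap at about (397,295) in the crop), and nothing is in the way. I'll descend and grip.

>>> {"api": "jog_arm", "payload": {
  "moves": [
    {"twist": [0, 0, 0], "xyz": [0.02, -0.02, 0.8], "grip": -0.15},
    {"twist": [0, 0, 0], "xyz": [0.02, -0.02, 1.2], "grip": -0.15},
    {"twist": [0, 0, 0], "xyz": [0.02, -0.02, 1.58], "grip": -0.15},
    {"twist": [0, 0, 0], "xyz": [0.02, -0.02, 1.58], "grip": -0.15},
    {"twist": [0, 0, 0], "xyz": [0.02, -0.02, 1.58], "grip": -0.15}
  ]
}}

```text
clock: 2.52
position: [0.5948, 0.1198, 0.1066]
ee_rot: [3.058, 0.718, 0.002]
force: [-0.1, -1.1, 0.4]
width: 0.573
```

>>> {"api": "jog_arm", "payload": {
  "moves": [
    {"twist": [0, 0, 0], "xyz": [0, 0, 0], "grip": 1},
    {"twist": [0, 0, 0], "xyz": [0, 0, 0], "grip": 1},
    {"twist": [0, 0, 0], "xyz": [0, 0, 0], "grip": 1},
    {"twist": [0, 0, 0], "xyz": [0, 0, 0], "grip": 1},
    {"twist": [0, 0, 0], "xyz": [0, 0, 0], "grip": 1}
  ],
  "force": 20
}}

```text
clock: 3.15
position: [0.5945, 0.1212, 0.1055]
ee_rot: [-3.058, -0.721, -0.001]
force: [0.3, 0.3, 6.5]
width: 0.339
```

>>> {"api": "jog_arm", "payload": {
  "moves": [
    {"twist": [0, 0, 0], "xyz": [0, 0, -0.5], "grip": 1},
    {"twist": [0, 0, 0], "xyz": [0, 0, -1], "grip": 1},
    {"twist": [0, 0, 0], "xyz": [0, 0, -1.5], "grip": 1},
    {"twist": [0, 0, 0], "xyz": [0, 0, -2.3], "grip": 1},
    {"twist": [0, 0, 0], "xyz": [0, 0, -2.3], "grip": 1}
  ]
}}

```text
clock: 3.78
position: [0.5959, 0.1216, 0.2468]
ee_rot: [-3.058, -0.72, -0.01]
force: [-0.4, -0.1, -1.4]
width: 0.331
```

```bash
python3 - <<'E'
from h import *
s=arm.observe();print(s["clock"],s["position"],s["width"]*92,s["force"],go([.495,-.261,.24]))
E
```

```text
3.775 [0.59591917 0.12162998 0.24675668] 30.486303545738362 [-0.35337118 -0.11349184 -1.37770156] [-4.35  4.96  0.09]
```

>>> {"api": "jog_arm", "payload": {
  "moves": [
    {"twist": [0, 0, 0], "xyz": [-0.6, 0.7, 0], "grip": 1},
    {"twist": [0, 0, 0], "xyz": [-3, 3.4, 0], "grip": 1},
    {"twist": [0, 0, 0], "xyz": [-3, 3.4, 0], "grip": 1},
    {"twist": [0, 0, 0], "xyz": [-3, 3.4, 0], "grip": 1},
    {"twist": [0, 0, 0], "xyz": [-3, 3.4, 0], "grip": 1}
  ]
}}

```text
clock: 4.4
position: [0.5219, -0.1463, 0.2419]
ee_rot: [3.059, 0.713, -0.004]
force: [0.4, 0.3, -0.5]
width: 0.332
```

>>> {"api": "jog_arm", "payload": {
  "moves": [
    {"twist": [0, 0, 0], "xyz": [-0.7, 0.8, 0], "grip": 1},
    {"twist": [0, 0, 0], "xyz": [-1.35, 1.56, 0], "grip": 1},
    {"twist": [0, 0, 0], "xyz": [-1.35, 1.56, 0.5], "grip": 1},
    {"twist": [0, 0, 0], "xyz": [-1.35, 1.56, 1.0], "grip": 1},
    {"twist": [0, 0, 0], "xyz": [-1.35, 1.56, 1.0], "grip": 1}
  ]
}}

```text
clock: 5.03
position: [0.4912, -0.2612, 0.1803]
ee_rot: [-3.054, -0.719, 0.008]
force: [0.7, -1.0, 0.5]
width: 0.334
```

```bash
python3 - <<'E'
from h import *
import cv2
s=arm.observe();print(s["clock"],s["position"],s["width"]*92,s["force"],go([.495,-.261,.085]))
im=arm.get_image("scene")
cv2.imwrite("pics/b.png",cv2.resize(im[100:250,330:530],None,fx=4,fy=4)[:600])
E
```

```text
5.025 [ 0.49122825 -0.26122913  0.18027532] 30.70329291532969 [ 0.66429052 -1.01658969  0.51069688] [0.06 0.03 1.59]
```

View pics/b.png

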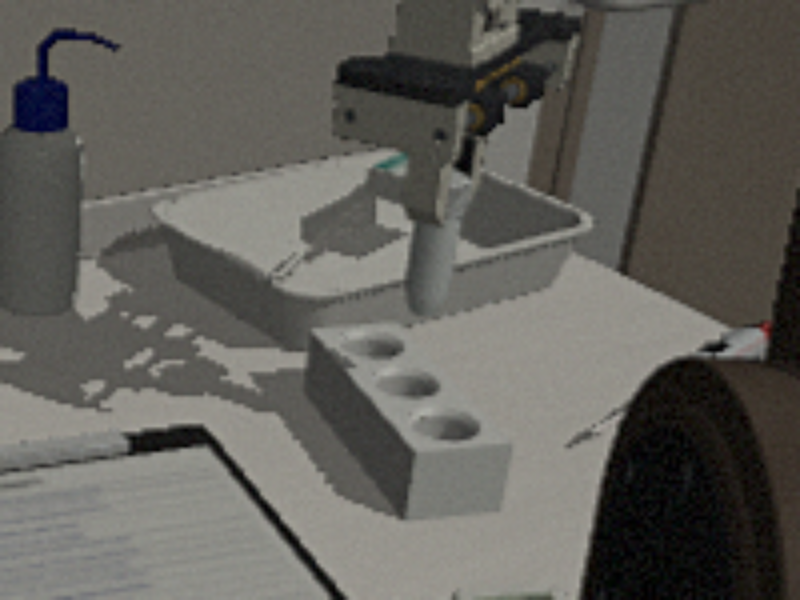

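The short tube is held upright above the block. Its foot is at about (427,303) in the crop and the middle hole at (408,383). I'll check that alignment numerically.

```bash
python3 - <<'E'
from h import *
print(P("scene",330+427/4,100+303/4,.105),P("scene",330+408/4,100+383/4,.05), [P("scene",330+u/4,100+v/4,.05) for u,v in((375,347),(447,425))])
p=arm.camera_params("scene");T=np.linalg.inv(p["T"])
def pr(x): c=p["mtx"]@(T@np.r_[x,1])[:3]; c=c[:2]/c[2]; return (c-[330,100])*4
print(pr([.491,-.261,.105]),pr([.495,-.261,.05]))
E
```

```text
[ 0.49297002 -0.26810712] [ 0.49071944 -0.26059058] [array([ 0.54187339, -0.27399425]), array([ 0.43610019, -0.24659512])]
[420.13788179 306.20894896] [404.25537579 380.08191611]
```

>>> {"api": "jog_arm", "payload": {
  "moves": [
    {"twist": [0, 0, 0], "xyz": [0.04, -0.01, 0.5], "grip": 1},
    {"twist": [0, 0, 0], "xyz": [0.04, -0.01, 0.9], "grip": 1},
    {"twist": [0, 0, 0], "xyz": [0.04, -0.01, 1.2], "grip": 1},
    {"twist": [0, 0, 0], "xyz": [0.04, -0.01, 1.5], "grip": 1},
    {"twist": [0, 0, 0], "xyz": [0.04, -0.01, 1.5], "grip": 1}
  ]
}}

```text
clock: 5.7
position: [0.4952, -0.2601, 0.0931]
ee_rot: [-3.057, -0.721, 0.001]
force: [0.1, -0.5, -0.3]
width: 0.331
```

```bash
python3 - <<'E'
from h import *
import cv2
s=arm.observe();print(s["clock"],s["position"],s["width"]*92,s["force"],go([.495,-.261,.085]))
im=arm.get_image("scene")
cv2.imwrite("pics/c.png",cv2.resize(im[100:250,330:530],None,fx=4,fy=4)[:600])
E
```

```text
5.7 [ 0.49524386 -0.26005252  0.09312857] 30.491824919352577 [ 0.14341008 -0.50715333 -0.28494106] [-0.01  0.01  0.14]
```

View pics/c.png

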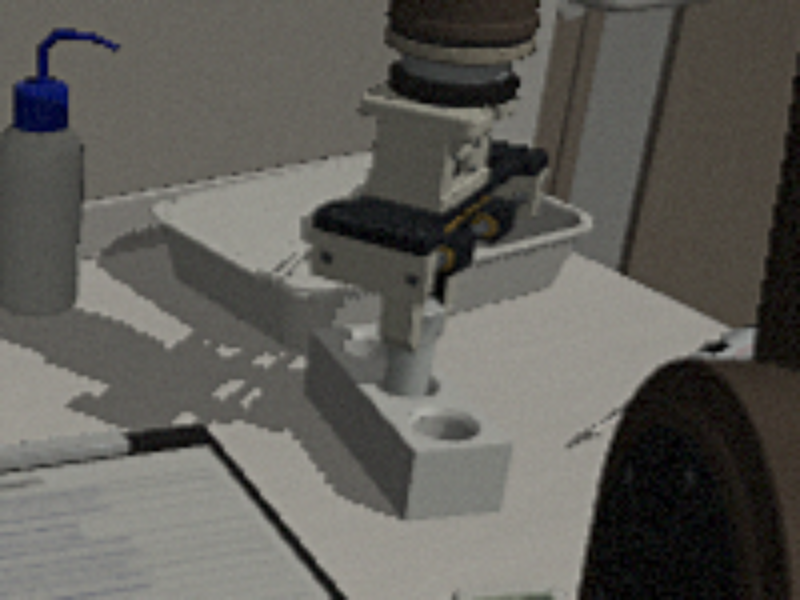

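The tube is in the middle hole with no contact force. I'll lower it the last 8 mm, release, and go on to tall tube F.

>>> {"api": "jog_arm", "payload": {
  "moves": [
    {"twist": [0, 0, 0], "xyz": [0, 0, 0.15], "grip": 1},
    {"twist": [0, 0, 0], "xyz": [0, 0, 0.15], "grip": 1},
    {"twist": [0, 0, 0], "xyz": [0, 0, 0.15], "grip": -0.15},
    {"twist": [0, 0, 0], "xyz": [0, 0, 0.15], "grip": -0.15},
    {"twist": [0, 0, 0], "xyz": [0, 0, 0.15], "grip": -0.15}
  ]
}}

```text
clock: 6.38
position: [0.4954, -0.2604, 0.0843]
ee_rot: [3.058, 0.72, 0.0]
force: [0.1, 0.3, 0.2]
width: 0.564
```

>>> {"api": "jog_arm", "payload": {
  "moves": [
    {"twist": [0, 0, 0], "xyz": [0, 0, 0], "grip": -0.15},
    {"twist": [0, 0, 0], "xyz": [0, 0, -0.5], "grip": -0.15},
    {"twist": [0, 0, 0], "xyz": [0, 0, -1.4], "grip": -0.15},
    {"twist": [0, 0, 0], "xyz": [0, 0, -2.3], "grip": -0.15},
    {"twist": [0, 0, 0], "xyz": [0, 0, -2.3], "grip": -0.15}
  ]
}}

```text
clock: 7.0
position: [0.4977, -0.2612, 0.2267]
ee_rot: [3.053, 0.719, 0.01]
force: [0.1, -1.1, -0.8]
width: 0.576
```

```bash
python3 - <<'E'
from h import *
s=arm.observe();print(s["clock"],s["position"],s["width"]*92,s["force"],go([.5795,.2723,.22]))
E
```

```text
7.0 [ 0.49773494 -0.26120242  0.22667028] 52.99121905063867 [ 0.05334726 -1.06350903 -0.81483562] [ 5.19 -7.35  0.09]
```

>>> {"api": "jog_arm", "payload": {
  "moves": [
    {"twist": [0, 0, 0], "xyz": [2.6, -3.7, 0], "grip": -0.15},
    {"twist": [0, 0, 0], "xyz": [2.6, -3.7, 0], "grip": -0.15},
    {"twist": [0, 0, 0], "xyz": [2.6, -3.7, 0], "grip": -0.15},
    {"twist": [0, 0, 0], "xyz": [2.6, -3.7, 0], "grip": -0.15},
    {"twist": [0, 0, 0], "xyz": [2.6, -3.7, 0], "grip": -0.15}
  ]
}}

```text
clock: 7.62
position: [0.5355, 0.013, 0.2214]
ee_rot: [-3.054, -0.729, 0.0]
force: [-0.5, -0.4, -0.2]
width: 0.573
```

>>> {"api": "jog_arm", "payload": {
  "moves": [
    {"twist": [0, 0, 0], "xyz": [2.6, -3.65, 0], "grip": -0.15},
    {"twist": [0, 0, 0], "xyz": [2.6, -3.65, 0], "grip": -0.15},
    {"twist": [0, 0, 0], "xyz": [2.6, -3.65, 0], "grip": -0.15},
    {"twist": [0, 0, 0], "xyz": [2.6, -3.65, 0], "grip": -0.15},
    {"twist": [0, 0, 0], "xyz": [2.6, -3.65, 0], "grip": -0.15}
  ]
}}

```text
clock: 8.25
position: [0.5761, 0.2788, 0.2208]
ee_rot: [-3.054, -0.729, 0.002]
force: [-0.3, -0.3, -0.0]
width: 0.577
```

```bash
python3 - <<'E'
from h import *
import cv2
s=arm.observe();print(s["clock"],s["position"],s["width"]*92,s["force"],s["joints"].round(2),go([.5795,.2723,.132]))
cv2.imwrite("pics/rk.png",cv2.resize(arm.get_image("scene")[100:250,330:530],None,fx=4,fy=4))
E
```

```text
8.25 [0.57612328 0.27880255 0.22083705] 53.03999343647984 [-0.29813394 -0.30611708 -0.03324357] [-0.31  0.5  -0.33  1.53  0.17  1.14 -1.78] [0.   0.13 1.48]
```

View pics/rk.png

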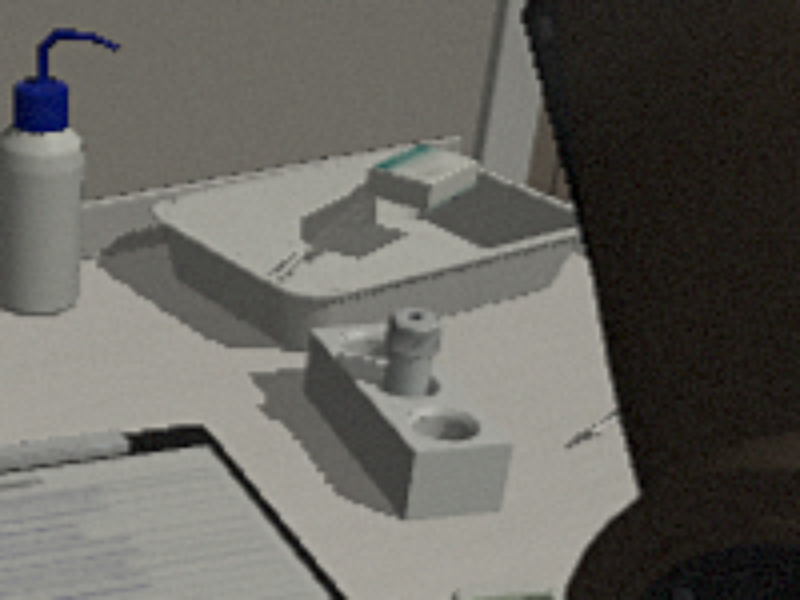

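The short tube stands upright in the middle hole (cap at about (413,320)). Next I'll grip tall tube F and lift it.

>>> {"api": "jog_arm", "payload": {
  "moves": [
    {"twist": [0, 0, 0], "xyz": [0, 0.13, 0.4], "grip": -0.15},
    {"twist": [0, 0, 0], "xyz": [0, 0.13, 0.9], "grip": -0.15},
    {"twist": [0, 0, 0], "xyz": [0, 0.13, 1.48], "grip": -0.15},
    {"twist": [0, 0, 0], "xyz": [0, 0.13, 1.48], "grip": -0.15},
    {"twist": [0, 0, 0], "xyz": [0, 0.13, 1.48], "grip": -0.15}
  ]
}}

```text
clock: 8.93
position: [0.5817, 0.266, 0.1343]
ee_rot: [3.058, 0.719, 0.001]
force: [-0.4, 0.3, -0.2]
width: 0.575
```

>>> {"api": "jog_arm", "payload": {
  "moves": [
    {"twist": [0, 0, 0], "xyz": [0, 0, 0], "grip": 1},
    {"twist": [0, 0, 0], "xyz": [0, 0, 0], "grip": 1},
    {"twist": [0, 0, 0], "xyz": [0, 0, 0], "grip": 1},
    {"twist": [0, 0, 0], "xyz": [0, 0, 0], "grip": 1},
    {"twist": [0, 0, 0], "xyz": [0, 0, 0], "grip": 1}
  ],
  "force": 20
}}

```text
clock: 9.55
position: [0.5816, 0.2672, 0.1342]
ee_rot: [-3.057, -0.72, -0.003]
force: [-0.1, 1.0, 5.7]
width: 0.373
```

>>> {"api": "jog_arm", "payload": {
  "moves": [
    {"twist": [0, 0, 0], "xyz": [0, 0, -0.5], "grip": 1},
    {"twist": [0, 0, 0], "xyz": [0, 0, -1], "grip": 1},
    {"twist": [0, 0, 0], "xyz": [0, 0, -1.6], "grip": 1},
    {"twist": [0, 0, 0], "xyz": [0, 0, -2.3], "grip": 1},
    {"twist": [0, 0, 0], "xyz": [0, 0, -2.3], "grip": 1}
  ]
}}

```text
clock: 10.18
position: [0.5824, 0.2675, 0.2748]
ee_rot: [-3.057, -0.72, -0.009]
force: [0.4, 0.0, -0.3]
width: 0.372
```

```bash
python3 - <<'E'
from h import *
s=arm.observe();print(s["clock"],s["position"],s["width"]*92,s["force"],go([.594,.1215,.27]))
E
```

```text
10.175 [0.58244336 0.26752998 0.27482163] 34.20618740742612 [ 0.35844762  0.01800806 -0.32945647] [-0.91  2.26  0.07]
```

>>> {"api": "jog_arm", "payload": {
  "moves": [
    {"twist": [0, 0, 0], "xyz": [-0.3, 0.7, 0], "grip": 1},
    {"twist": [0, 0, 0], "xyz": [-0.6, 1.5, 0], "grip": 1},
    {"twist": [0, 0, 0], "xyz": [-0.91, 2.26, 0.05], "grip": 1},
    {"twist": [0, 0, 0], "xyz": [-0.91, 2.26, 0.05], "grip": 1},
    {"twist": [0, 0, 0], "xyz": [-0.91, 2.26, 0.05], "grip": 1}
  ]
}}

```text
clock: 10.8
position: [0.5922, 0.1212, 0.2674]
ee_rot: [-3.057, -0.72, 0.002]
force: [-0.1, 1.1, -2.0]
width: 0.369
```

```bash
python3 - <<'E'
from h import *
import cv2
s=arm.observe();print(s["clock"],s["position"],s["width"]*92,s["force"],go([.594,.1215,.134]))
im=arm.get_image("scene")
cv2.imwrite("pics/d.png",cv2.resize(im[110:260,180:380],None,fx=4,fy=4))
p=arm.camera_params("scene");T=np.linalg.inv(p["T"])
c=p["mtx"]@(T@[.594,.1215,.168,1])[:3]; print((c[:2]/c[2]-[180,110])*4)
E
```

```text
10.8 [0.59223667 0.12122715 0.26744518] 33.97444810481883 [-0.13926455  1.09422682 -1.9526575 ] [0.03 0.01 2.22]
[390.42216441 217.44450055]
```

View pics/d.png

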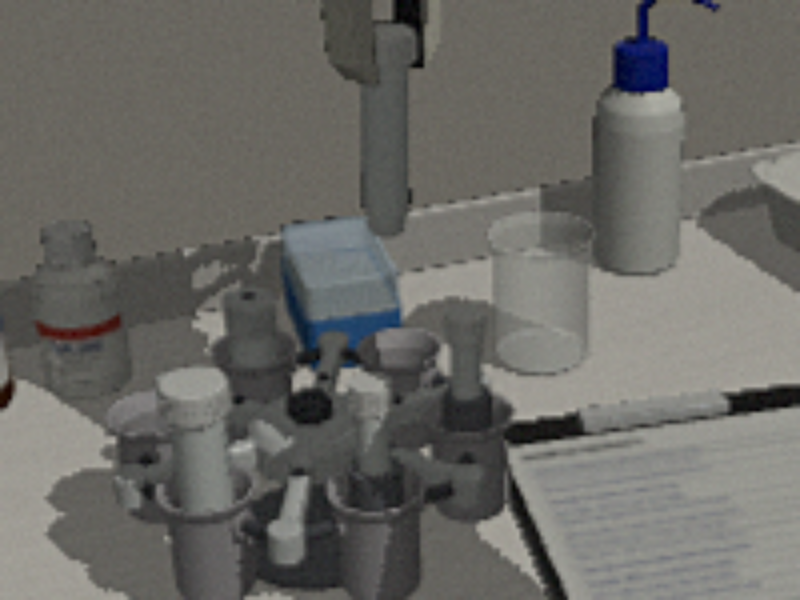

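The tall tube hangs vertically with its foot at about (387,228), over the empty bucket B (mouth at about (400,345)). I'll lower it.

>>> {"api": "jog_arm", "payload": {
  "moves": [
    {"twist": [0, 0, 0], "xyz": [0.03, 0.01, 0.5], "grip": 1},
    {"twist": [0, 0, 0], "xyz": [0.03, 0.01, 1.0], "grip": 1},
    {"twist": [0, 0, 0], "xyz": [0.03, 0.01, 1.4], "grip": 1},
    {"twist": [0, 0, 0], "xyz": [0.03, 0.01, 1.7], "grip": 1},
    {"twist": [0, 0, 0], "xyz": [0.03, 0.01, 1.9], "grip": 1}
  ]
}}

```text
clock: 11.48
position: [0.5948, 0.1214, 0.1536]
ee_rot: [3.057, 0.721, 0.0]
force: [1.0, -1.4, 1.3]
width: 0.369
```

>>> {"api": "jog_arm", "payload": {
  "moves": [
    {"twist": [0, 0, 0], "xyz": [0, 0, 0.1], "grip": 1},
    {"twist": [0, 0, 0], "xyz": [0, 0, 0.18], "grip": 1},
    {"twist": [0, 0, 0], "xyz": [0, 0, 0.25], "grip": 1},
    {"twist": [0, 0, 0], "xyz": [0, 0, 0.28], "grip": 1},
    {"twist": [0, 0, 0], "xyz": [0, 0, 0.28], "grip": 1}
  ]
}}

```text
clock: 12.1
position: [0.5946, 0.1212, 0.1375]
ee_rot: [-3.058, -0.72, 0.0]
force: [-0.1, -1.6, -1.7]
width: 0.372
```

>>> {"api": "jog_arm", "payload": {
  "moves": [
    {"twist": [0, 0, 0], "xyz": [0, 0, 0.05], "grip": 1},
    {"twist": [0, 0, 0], "xyz": [0, 0, 0.05], "grip": 1},
    {"twist": [0, 0, 0], "xyz": [0, 0, 0.05], "grip": -0.15},
    {"twist": [0, 0, 0], "xyz": [0, 0, 0.05], "grip": -0.15},
    {"twist": [0, 0, 0], "xyz": [0, 0, 0.05], "grip": -0.15}
  ]
}}

```text
clock: 12.72
position: [0.5946, 0.1214, 0.1346]
ee_rot: [-3.058, -0.721, -0.0]
force: [-0.2, 1.4, 0.0]
width: 0.57
```

>>> {"api": "jog_arm", "payload": {
  "moves": [
    {"twist": [0, 0, 0], "xyz": [0, 0, 0], "grip": -0.15},
    {"twist": [0, 0, 0], "xyz": [0, 0, -0.4], "grip": -0.15},
    {"twist": [0, 0, 0], "xyz": [0, 0, -1.0], "grip": -0.15},
    {"twist": [0, 0, 0], "xyz": [0, 0, -1.4], "grip": -0.15},
    {"twist": [0, 0, 0], "xyz": [0, 0, -1.4], "grip": -0.15}
  ]
}}

```text
clock: 13.35
position: [0.5957, 0.1217, 0.2205]
ee_rot: [-3.058, -0.72, -0.006]
force: [1.0, -0.0, -1.0]
width: 0.571
```

```bash
python3 - <<'E'
from h import *
s=arm.observe();print(s["clock"],s["position"],s["width"]*92,s["force"],go([.456,.1848,.22]))
E
```

```text
13.35 [0.59574586 0.12165793 0.22050945] 52.494080709740935 [ 1.02808659 -0.04065959 -0.97149917] [-1.61 -1.98  0.  ]
```

>>> {"api": "jog_arm", "payload": {
  "moves": [
    {"twist": [0, 0, 0], "xyz": [-0.6, -0.7, 0], "grip": -0.15},
    {"twist": [0, 0, 0], "xyz": [-1.62, -1.98, 0], "grip": -0.15},
    {"twist": [0, 0, 0], "xyz": [-1.62, -1.98, 0], "grip": -0.15},
    {"twist": [0, 0, 0], "xyz": [-1.62, -1.98, 0], "grip": -0.15},
    {"twist": [0, 0, 0], "xyz": [-1.62, -1.98, 0], "grip": -0.15}
  ]
}}

```text
clock: 13.98
position: [0.4552, 0.1835, 0.2181]
ee_rot: [3.058, 0.72, -0.0]
force: [0.1, -0.2, 1.0]
width: 0.572
```

```bash
python3 - <<'E'
from h import *
import cv2
s=arm.observe();print(s["clock"],s["position"],s["width"]*92,s["force"],go([.455,.1848,.133]))
im=arm.get_image("scene")
cv2.imwrite("pics/e.png",cv2.resize(im[110:260,180:380],None,fx=4,fy=4))
E
```

```text
13.975 [0.45516557 0.18352975 0.21805106] 52.63968994471454 [ 0.10104771 -0.23814574  0.97492544] [ 0.01 -0.02  1.42]
```

View pics/e.png

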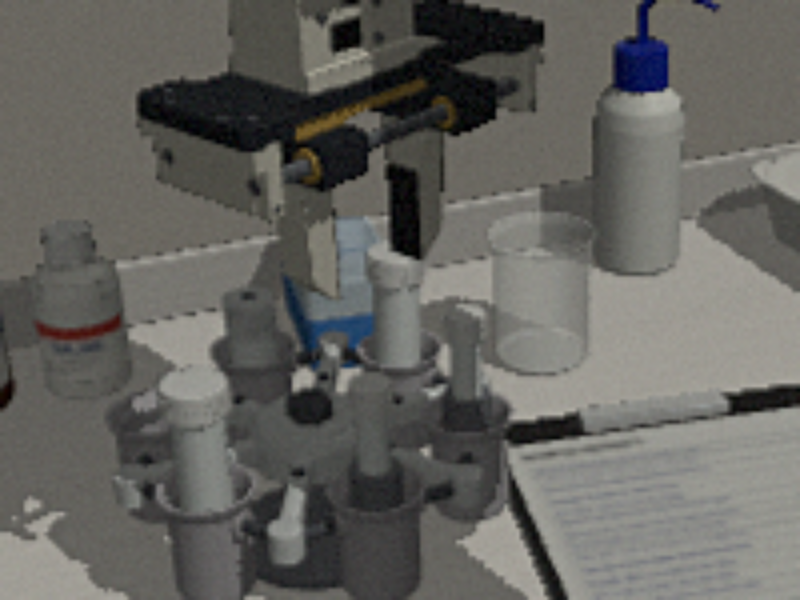

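The tall tube is seated in bucket B (cap at about (397,268)). F is empty (mouth at about (140,415)), and the jaws are over slim tube D. I'll grip and lift that one.

>>> {"api": "jog_arm", "payload": {
  "moves": [
    {"twist": [0, 0, 0], "xyz": [0.01, -0.02, 0.5], "grip": -0.15},
    {"twist": [0, 0, 0], "xyz": [0.01, -0.02, 1.0], "grip": -0.15},
    {"twist": [0, 0, 0], "xyz": [0.01, -0.02, 1.42], "grip": -0.15},
    {"twist": [0, 0, 0], "xyz": [0.01, -0.02, 1.42], "grip": -0.15},
    {"twist": [0, 0, 0], "xyz": [0.01, -0.02, 1.42], "grip": -0.15}
  ]
}}

```text
clock: 14.65
position: [0.4555, 0.1854, 0.1339]
ee_rot: [-3.058, -0.719, -0.001]
force: [-0.4, 0.1, -0.2]
width: 0.573
```

>>> {"api": "jog_arm", "payload": {
  "moves": [
    {"twist": [0, 0, 0], "xyz": [0, 0, 0], "grip": 1},
    {"twist": [0, 0, 0], "xyz": [0, 0, 0], "grip": 1},
    {"twist": [0, 0, 0], "xyz": [0, 0, 0], "grip": 1},
    {"twist": [0, 0, 0], "xyz": [0, 0, 0], "grip": 1},
    {"twist": [0, 0, 0], "xyz": [0, 0, 0], "grip": 1}
  ],
  "force": 20
}}

```text
clock: 15.28
position: [0.4549, 0.1856, 0.1336]
ee_rot: [-3.058, -0.72, -0.001]
force: [0.1, 0.0, 2.8]
width: 0.233
```

>>> {"api": "jog_arm", "payload": {
  "moves": [
    {"twist": [0, 0, 0], "xyz": [0, 0, -0.5], "grip": 1},
    {"twist": [0, 0, 0], "xyz": [0, 0, -1], "grip": 1},
    {"twist": [0, 0, 0], "xyz": [0, 0, -1.6], "grip": 1},
    {"twist": [0, 0, 0], "xyz": [0, 0, -2.4], "grip": 1},
    {"twist": [0, 0, 0], "xyz": [0, 0, -2.4], "grip": 1}
  ]
}}

```text
clock: 15.9
position: [0.4562, 0.1865, 0.2807]
ee_rot: [-3.057, -0.72, -0.01]
force: [-0.2, 0.6, -1.5]
width: 0.229
```

```bash
python3 - <<'E'
from h import *
s=arm.observe();print(s["clock"],s["position"],s["width"]*92,s["force"],go([.5795,.2723,.275]))
E
```

```text
15.9 [0.45618273 0.18651816 0.28065345] 21.075989755904057 [-0.21507784  0.59355582 -1.47744789] [ 2.48 -0.36  0.11]
```

>>> {"api": "jog_arm", "payload": {
  "moves": [
    {"twist": [0, 0, 0], "xyz": [0.8, -0.12, 0], "grip": 1},
    {"twist": [0, 0, 0], "xyz": [1.7, -0.25, 0], "grip": 1},
    {"twist": [0, 0, 0], "xyz": [2.48, -0.36, 0], "grip": 1},
    {"twist": [0, 0, 0], "xyz": [2.48, -0.36, 0], "grip": 1},
    {"twist": [0, 0, 0], "xyz": [2.48, -0.36, 0], "grip": 1}
  ]
}}

```text
clock: 16.52
position: [0.5774, 0.2708, 0.2759]
ee_rot: [3.057, 0.721, -0.004]
force: [0.2, 0.2, -0.5]
width: 0.23
```

```bash
python3 - <<'E'
from h import *
import cv2
s=arm.observe();print(s["clock"],s["position"],s["width"]*92,s["force"],go([.5795,.2723,.134]))
im=arm.get_image("scene")
cv2.imwrite("pics/f.png",cv2.resize(im[70:270,150:350],None,fx=3,fy=3))
p=arm.camera_params("scene");T=np.linalg.inv(p["T"])
c=p["mtx"]@(T@[.5795,.2723,.177,1])[:3]; print((c[:2]/c[2]-[150,70])*3)
E
```

```text
16.525 [0.57738874 0.27083777 0.27594525] 21.117607999227673 [ 0.16158524  0.15802403 -0.51357103] [ 0.05 -0.01  2.37]
[187.96862737 314.74557603]
```

View pics/f.png

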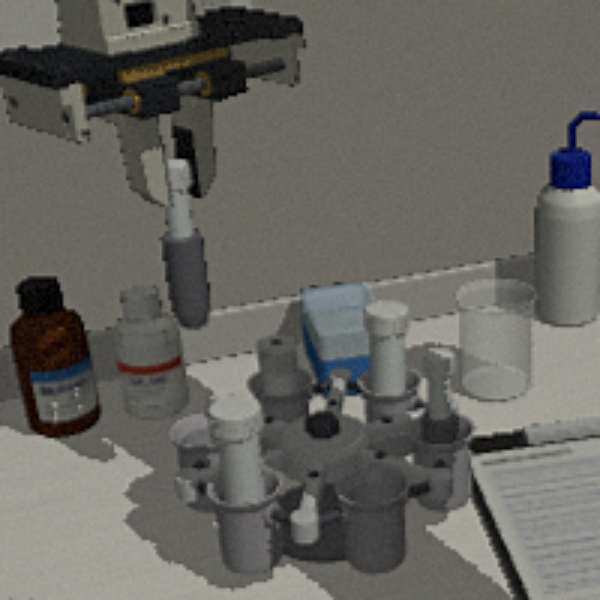

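The slim tube hangs upright with its foot at about (193,322), within a few mm of the predicted point. F is empty below it at about (195,440). I'll lower it.

>>> {"api": "jog_arm", "payload": {
  "moves": [
    {"twist": [0, 0, 0], "xyz": [0.04, 0, 0.5], "grip": 1},
    {"twist": [0, 0, 0], "xyz": [0.04, 0, 1.0], "grip": 1},
    {"twist": [0, 0, 0], "xyz": [0.04, 0, 1.4], "grip": 1},
    {"twist": [0, 0, 0], "xyz": [0.04, 0, 1.7], "grip": 1},
    {"twist": [0, 0, 0], "xyz": [0.04, 0, 2.0], "grip": 1}
  ]
}}

```text
clock: 17.2
position: [0.5803, 0.272, 0.1571]
ee_rot: [3.058, 0.72, 0.001]
force: [0.7, 0.2, -0.6]
width: 0.234
```

>>> {"api": "jog_arm", "payload": {
  "moves": [
    {"twist": [0, 0, 0], "xyz": [0, 0, 0.1], "grip": 1},
    {"twist": [0, 0, 0], "xyz": [0, 0, 0.2], "grip": 1},
    {"twist": [0, 0, 0], "xyz": [0, 0, 0.3], "grip": 1},
    {"twist": [0, 0, 0], "xyz": [0, 0, 0.35], "grip": 1},
    {"twist": [0, 0, 0], "xyz": [0, 0, 0.35], "grip": 1}
  ]
}}

```text
clock: 17.82
position: [0.5803, 0.2723, 0.1363]
ee_rot: [3.058, 0.72, -0.0]
force: [0.6, -0.3, -0.3]
width: 0.232
```

Another 2.5 mm down, then release, rise and head for the rack.

>>> {"api": "jog_arm", "payload": {
  "moves": [
    {"twist": [0, 0, 0], "xyz": [0, 0, 0.04], "grip": 1},
    {"twist": [0, 0, 0], "xyz": [0, 0, 0.04], "grip": 1},
    {"twist": [0, 0, 0], "xyz": [0, 0, 0.04], "grip": -0.15},
    {"twist": [0, 0, 0], "xyz": [0, 0, 0.04], "grip": -0.15},
    {"twist": [0, 0, 0], "xyz": [0, 0, 0.04], "grip": -0.15}
  ]
}}

```text
clock: 18.45
position: [0.5803, 0.2723, 0.134]
ee_rot: [-3.058, -0.72, -0.0]
force: [0.3, 0.5, -0.3]
width: 0.509
```

>>> {"api": "jog_arm", "payload": {
  "moves": [
    {"twist": [0, 0, 0], "xyz": [0, 0, 0], "grip": -0.15},
    {"twist": [0, 0, 0], "xyz": [0, 0, -0.4], "grip": -0.15},
    {"twist": [0, 0, 0], "xyz": [0, 0, -1.0], "grip": -0.15},
    {"twist": [0, 0, 0], "xyz": [0, 0, -1.4], "grip": -0.15},
    {"twist": [0, 0, 0], "xyz": [0, 0, -1.4], "grip": -0.15}
  ]
}}

```text
clock: 19.08
position: [0.5813, 0.273, 0.2201]
ee_rot: [-3.057, -0.72, -0.006]
force: [0.1, -0.2, -0.5]
width: 0.572
```

>>> {"api": "jog_arm", "payload": {
  "moves": [
    {"twist": [0, 0, 0], "xyz": [-2.6, 3.7, 0], "grip": -0.15},
    {"twist": [0, 0, 0], "xyz": [-2.6, 3.7, 0], "grip": -0.15},
    {"twist": [0, 0, 0], "xyz": [-2.6, 3.7, 0], "grip": -0.15},
    {"twist": [0, 0, 0], "xyz": [-2.6, 3.7, 0], "grip": -0.15},
    {"twist": [0, 0, 0], "xyz": [-2.6, 3.7, 0], "grip": -0.15}
  ]
}}

```text
clock: 19.7
position: [0.5384, -0.0012, 0.2167]
ee_rot: [3.058, 0.711, -0.004]
force: [0.1, 1.4, -0.1]
width: 0.576
```

>>> {"api": "jog_arm", "payload": {
  "moves": [
    {"twist": [0, 0, 0], "xyz": [-2.5, 3.5, 0], "grip": -0.15},
    {"twist": [0, 0, 0], "xyz": [-2.5, 3.5, 0], "grip": -0.15},
    {"twist": [0, 0, 0], "xyz": [-2.5, 3.5, 0], "grip": -0.15},
    {"twist": [0, 0, 0], "xyz": [-2.5, 3.5, 0], "grip": -0.15},
    {"twist": [0, 0, 0], "xyz": [-2.5, 3.5, 0], "grip": -0.15}
  ]
}}

```text
clock: 20.32
position: [0.4968, -0.2565, 0.2166]
ee_rot: [3.06, 0.708, -0.004]
force: [0.1, 1.2, -0.9]
width: 0.573
```

```bash
python3 - <<'E'
from h import *
s=arm.observe();print(s["clock"],s["position"],s["width"]*92,s["force"],go([.495,-.260,.0845]))
E
```

```text
20.325 [ 0.49679602 -0.25652075  0.21658376] 52.69744228994242 [ 0.09426877  1.19591677 -0.93077632] [-0.05  0.04  2.2 ]
```

>>> {"api": "jog_arm", "payload": {
  "moves": [
    {"twist": [0, 0, 0], "xyz": [-0.04, 0.05, 0.5], "grip": -0.15},
    {"twist": [0, 0, 0], "xyz": [-0.04, 0.05, 1], "grip": -0.15},
    {"twist": [0, 0, 0], "xyz": [-0.04, 0.05, 1], "grip": -0.15},
    {"twist": [0, 0, 0], "xyz": [-0.04, 0.05, 1], "grip": -0.15}
  ]
}}

```text
clock: 20.82
position: [0.499, -0.2541, 0.1585]
ee_rot: [-3.058, -0.722, -0.001]
force: [0.2, -0.4, -0.3]
width: 0.571
```

```bash
python3 - <<'E'
from h import *
s=arm.observe();print(s["clock"],s["position"],s["width"]*92,s["force"],go([.495,-.260,.0845]))
E
```

```text
20.825 [ 0.49901833 -0.25409403  0.15851656] 52.53928210935958 [ 0.15188701 -0.44959676 -0.34261332] [-0.1   0.06  1.23]
```

>>> {"api": "jog_arm", "payload": {
  "moves": [
    {"twist": [0, 0, 0], "xyz": [-0.1, 0.07, 0.1], "grip": -0.15},
    {"twist": [0, 0, 0], "xyz": [-0.1, 0.07, 0.7], "grip": -0.15},
    {"twist": [0, 0, 0], "xyz": [-0.1, 0.07, 1.23], "grip": -0.15},
    {"twist": [0, 0, 0], "xyz": [-0.1, 0.07, 1.23], "grip": -0.15},
    {"twist": [0, 0, 0], "xyz": [-0.1, 0.07, 1.23], "grip": -0.15}
  ]
}}

```text
clock: 21.45
position: [0.4957, -0.2616, 0.0854]
ee_rot: [3.057, 0.72, 0.002]
force: [0.3, -1.0, 1.1]
width: 0.575
```

>>> {"api": "jog_arm", "payload": {
  "moves": [
    {"twist": [0, 0, 0], "xyz": [0, 0, 0], "grip": 1},
    {"twist": [0, 0, 0], "xyz": [0, 0, 0], "grip": 1},
    {"twist": [0, 0, 0], "xyz": [0, 0, 0], "grip": 1},
    {"twist": [0, 0, 0], "xyz": [0, 0, 0], "grip": 1},
    {"twist": [0, 0, 0], "xyz": [0, 0, 0], "grip": 1}
  ],
  "force": 20
}}

```text
clock: 22.08
position: [0.4955, -0.2612, 0.0847]
ee_rot: [3.057, 0.72, 0.001]
force: [-0.8, 0.8, 6.8]
width: 0.33
```

>>> {"api": "jog_arm", "payload": {
  "moves": [
    {"twist": [0, 0, 0], "xyz": [0, 0, -0.5], "grip": 1},
    {"twist": [0, 0, 0], "xyz": [0, 0, -1.2], "grip": 1},
    {"twist": [0, 0, 0], "xyz": [0, 0, -2], "grip": 1},
    {"twist": [0, 0, 0], "xyz": [0, 0, -2.8], "grip": 1},
    {"twist": [0, 0, 0], "xyz": [0, 0, -2.8], "grip": 1}
  ]
}}

```text
clock: 22.7
position: [0.4969, -0.2618, 0.2559]
ee_rot: [3.054, 0.719, 0.008]
force: [0.0, -0.4, -1.4]
width: 0.332
```

```bash
python3 - <<'E'
from h import *
s=arm.observe();print(s["clock"],s["position"],s["width"]*92,s["force"],go([.4548,.1850,.25]))
E
```

```text
22.7 [ 0.49690829 -0.26178539  0.25593447] 30.517290129239452 [ 0.04367095 -0.37963578 -1.42937333] [ 2.69 -6.98  0.07]
```

>>> {"api": "jog_arm", "payload": {
  "moves": [
    {"twist": [0, 0, 0], "xyz": [0.25, -0.65, 0], "grip": 1},
    {"twist": [0, 0, 0], "xyz": [1.6, -4.1, 0], "grip": 1},
    {"twist": [0, 0, 0], "xyz": [1.6, -4.1, 0], "grip": 1},
    {"twist": [0, 0, 0], "xyz": [1.6, -4.1, 0], "grip": 1},
    {"twist": [0, 0, 0], "xyz": [1.6, -4.1, 0], "grip": 1}
  ]
}}

```text
clock: 23.32
position: [0.4698, 0.0052, 0.2513]
ee_rot: [-3.056, -0.726, 0.002]
force: [0.3, -0.5, -1.3]
width: 0.332
```

>>> {"api": "jog_arm", "payload": {
  "moves": [
    {"twist": [0, 0, 0], "xyz": [0.4, -1.0, 0], "grip": 1},
    {"twist": [0, 0, 0], "xyz": [0.8, -2.0, 0], "grip": 1},
    {"twist": [0, 0, 0], "xyz": [1.09, -2.88, 0], "grip": 1},
    {"twist": [0, 0, 0], "xyz": [1.09, -2.88, 0], "grip": 1},
    {"twist": [0, 0, 0], "xyz": [1.09, -2.88, 0], "grip": 1}
  ]
}}

```text
clock: 23.95
position: [0.4521, 0.1849, 0.2511]
ee_rot: [3.057, 0.721, -0.003]
force: [-0.4, 0.4, -1.1]
width: 0.327
```

```bash
python3 - <<'E'
from h import *
import cv2
s=arm.observe();print(s["clock"],s["position"],s["width"]*92,s["force"],go([.4548,.185,.107]))
im=arm.get_image("scene")
cv2.imwrite("pics/g.png",cv2.resize(im[70:270,150:350],None,fx=3,fy=3))
p=arm.camera_params("scene");T=np.linalg.inv(p["T"])
c=p["mtx"]@(T@np.r_[s["position"]-[0,0,.0767],1])[:3]; print((c[:2]/c[2]-[150,70])*3)
E
```

```text
23.95 [0.45214784 0.18494922 0.25111997] 30.127193760545705 [-0.43154947  0.42658735 -1.08412826] [0.04 0.02 2.4 ]
[364.44266888 369.56100036]
```

View pics/g.png

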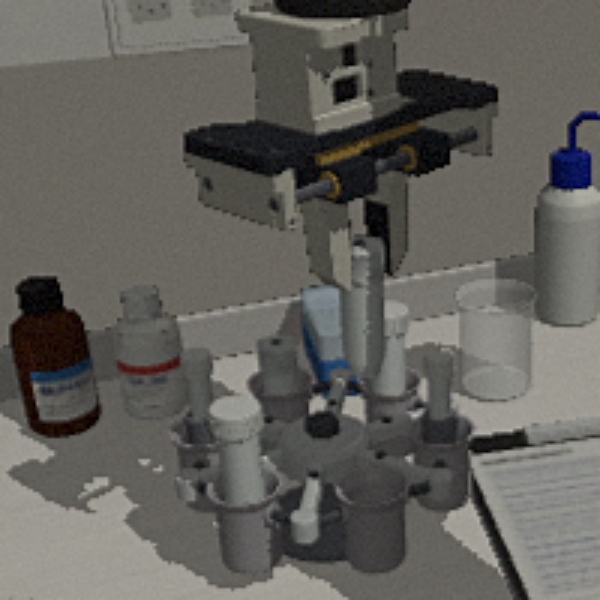

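The slim tube is seated in F (about (200,420)). The short tube hangs over empty bucket D (mouth at about (373,480)), with its foot at about (367,372) as predicted. I'll lower it.

>>> {"api": "jog_arm", "payload": {
  "moves": [
    {"twist": [0, 0, 0], "xyz": [0.03, 0.01, 0.5], "grip": 1},
    {"twist": [0, 0, 0], "xyz": [0.03, 0.01, 1.0], "grip": 1},
    {"twist": [0, 0, 0], "xyz": [0.03, 0.01, 1.4], "grip": 1},
    {"twist": [0, 0, 0], "xyz": [0.03, 0.01, 1.7], "grip": 1},
    {"twist": [0, 0, 0], "xyz": [0.03, 0.01, 2.0], "grip": 1}
  ]
}}

```text
clock: 24.62
position: [0.4548, 0.1837, 0.1312]
ee_rot: [3.058, 0.715, -0.001]
force: [-0.2, 0.2, -0.3]
width: 0.334
```

>>> {"api": "jog_arm", "payload": {
  "moves": [
    {"twist": [0, 0, 0], "xyz": [0, 0, 0.1], "grip": 1},
    {"twist": [0, 0, 0], "xyz": [0, 0, 0.2], "grip": 1},
    {"twist": [0, 0, 0], "xyz": [0, 0, 0.3], "grip": 1},
    {"twist": [0, 0, 0], "xyz": [0, 0, 0.36], "grip": 1},
    {"twist": [0, 0, 0], "xyz": [0, 0, 0.36], "grip": 1}
  ]
}}

```text
clock: 25.25
position: [0.4543, 0.1859, 0.1104]
ee_rot: [3.058, 0.72, -0.0]
force: [-1.0, -0.2, -0.6]
width: 0.335
```

>>> {"api": "jog_arm", "payload": {
  "moves": [
    {"twist": [0, 0, 0], "xyz": [0, 0, 0.06], "grip": 1},
    {"twist": [0, 0, 0], "xyz": [0, 0, 0.06], "grip": 1},
    {"twist": [0, 0, 0], "xyz": [0, 0, 0.06], "grip": -0.1},
    {"twist": [0, 0, 0], "xyz": [0, 0, 0.06], "grip": -0.1},
    {"twist": [0, 0, 0], "xyz": [0, 0, 0.06], "grip": -0.1}
  ]
}}

```text
clock: 25.88
position: [0.4544, 0.186, 0.107]
ee_rot: [3.058, 0.72, 0.0]
force: [0.9, 0.9, 0.7]
width: 0.546
```

>>> {"api": "jog_arm", "payload": {
  "moves": [
    {"twist": [0, 0, 0], "xyz": [0, 0, 0], "grip": -0.1},
    {"twist": [0, 0, 0], "xyz": [0, 0, -0.4], "grip": -0.1},
    {"twist": [0, 0, 0], "xyz": [0, 0, -1.0], "grip": -0.1},
    {"twist": [0, 0, 0], "xyz": [0, 0, -1.8], "grip": -0.1},
    {"twist": [0, 0, 0], "xyz": [0, 0, -2.4], "grip": -0.1}
  ]
}}

```text
clock: 26.5
position: [0.4545, 0.1862, 0.2529]
ee_rot: [-3.058, -0.721, -0.002]
force: [0.6, 0.9, 0.4]
width: 0.552
```

>>> {"api": "jog_arm", "payload": {
  "moves": [
    {"twist": [0, 0, 0], "xyz": [-1.5, 4, 0], "grip": -0.1},
    {"twist": [0, 0, 0], "xyz": [-1.5, 4, 0], "grip": -0.1},
    {"twist": [0, 0, 0], "xyz": [-1.5, 4, 0], "grip": -0.1},
    {"twist": [0, 0, 0], "xyz": [-1.5, 4, 0], "grip": -0.1},
    {"twist": [0, 0, 0], "xyz": [-1.5, 4, 0], "grip": -0.1}
  ]
}}

```text
clock: 27.12
position: [0.4807, -0.0742, 0.2507]
ee_rot: [3.059, 0.708, -0.001]
force: [-0.1, 0.5, -0.0]
width: 0.552
```

>>> {"api": "jog_arm", "payload": {
  "moves": [
    {"twist": [0, 0, 0], "xyz": [-1.0, 3, 0], "grip": -0.1},
    {"twist": [0, 0, 0], "xyz": [-1.0, 3, 0], "grip": -0.1},
    {"twist": [0, 0, 0], "xyz": [-1.0, 3, 0], "grip": -0.1},
    {"twist": [0, 0, 0], "xyz": [-1.0, 3, 0], "grip": -0.1},
    {"twist": [0, 0, 0], "xyz": [-1.0, 3, 0], "grip": -0.1}
  ]
}}

```text
clock: 27.75
position: [0.5078, -0.2557, 0.2506]
ee_rot: [-3.057, -0.721, 0.0]
force: [-0.6, 0.4, 0.8]
width: 0.546
```

```bash
python3 - <<'E'
from h import *
import cv2
s=arm.observe();print(s["clock"],s["position"],s["force"])
t=arm.get_image("top");im=arm.get_image("scene")
a=cv2.resize(im[150:275,180:320],None,fx=4,fy=4,interpolation=2); b=cv2.resize(t[130:250,200:340],None,fx=4,fy=4,interpolation=2)
a=a[:480,:400];b=b[:480,:400]
cv2.imwrite("pics/end.png",np.clip(np.hstack([a,b])*1.3,0,255).astype(np.uint8))
E
```

```text
27.75 [ 0.50784756 -0.25566058  0.25062027] [-0.63745648  0.43181105  0.81770176]
```

View pics/end.png

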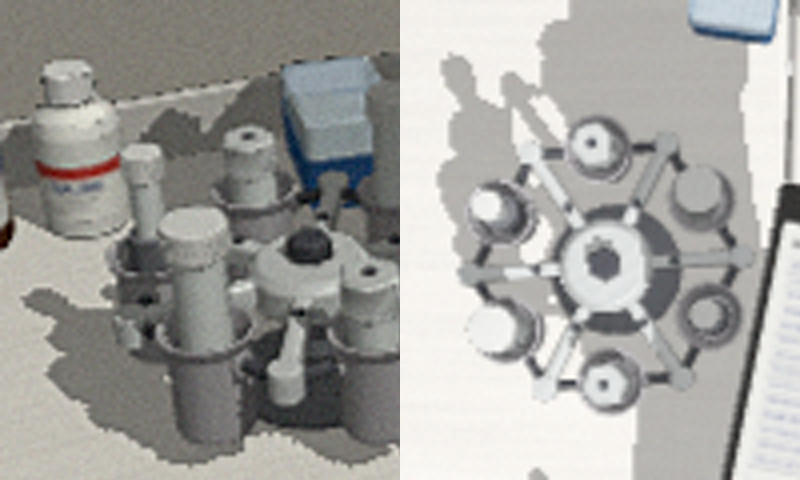

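In the final top view the twins face each other: short (592,145) and (605,385), tall (700,190) and (500,330), slim (710,315) and (492,208). I'll do one numeric seating check and then hand in.

```bash
python3 - <<'E'
from h import *
for k,u,v,z,a in [("A",592,145,.12,5.3),("B",700,190,.148,-54.7),("C",710,314,.148,-114.7),("D",604,385,.12,-174.7),("E",497,330,.148,-234.7),("F",490,210,.148,-294.7)]:
    c=np.array([.543,.193])+.088*np.array([np.cos(np.deg2rad(a)),np.sin(np.deg2rad(a))])
    print(k,((P("top",*crop(u-400,v,200,130,4),z)-c)*1000).round(1))
print(arm.sign_off())
E
```

```text
A [-1.6  0.7]
B [ 1.3 -1.4]
C [-0.1 -2.8]
D [-2.1  2.8]
E [-0.9 -3. ]
F [-2.6 -3.1]
the job is handed in; nothing more can be done
None
```

All six tubes now hang opposite their twins, and the job is handed in. It took four tube moves and about 28 s of the 115 s allowed:

1. One short tube was parked in the middle hole of the tube block.
2. One tall tube went into the bucket that short tube had left.
3. One slim tube went into the bucket that tall tube had left.
4. The parked short tube went into the bucket the slim tube had left.

**Last checks:**
- **Pairing:** the final top picture shows short opposite short, tall opposite tall and slim opposite slim.
- **Upright:** each cap centre, taken from that picture at its seated height, lies within about 4 mm of its bucket centre. That fits upright, fully seated tubes, given the play in the bores.
- **Fully down:** the tubes were let go at about the height at which they had been gripped when seated; for the parked short tube this allowed for the different hole and bucket floors.
- **Forces:** readings stayed under 7 N throughout.
- **Beaker:** the arm never came near it, and it stood in place in every view that included it. The last close-ups did not show it.
- **Disagreements:** no check failed. The two cameras differed by about 2 mm on the rotor centre and by up to about 6 mm on the hub nut and individual caps. That was small enough for these bores.

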